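Rotate the dropper-bottle stock on the bedside cart

ROBOT

A 6-joint arm with a two-finger parallel gripper is mounted at the origin on the work surface. World frame = base frame: x ahead of the robot, y to its left, z up, the work surface at z = 0. Lengths are in m, angles in rad, forces in N, time in s.
With the tool pointing down it reaches from about 0.35 to 0.8 m from the base axis. Payload 7.3 kg.
Tool frame: the origin (TCP) lies midway between the tips of the shut fingers; the grasp point (between the pads) lies 19 mm behind it; z points along the fingers, y is the direction in which the jaws open and shut (so a half turn about z gives the same grasp; the last joint's range is limited). The gripper opens to 85 mm and grips with 20 to 120 N. Pads are 22 mm wide; open, the fingers measure 114 mm over their backs; the gripper's body (76 mm by 85 mm) begins 54 mm behind the grasp point. The pads swing forward as they close: fully open they stand 13 mm farther back than shut.
Start: joints at [-1.477, 0.342, 1.524, -0, 1.275, -0.146], TCP at [0.125, -0.51, 0.231] pointing down, gripper open.
Joint ranges: [-2.53, 2.53], [-0.77, 2.02], [0.04, 2.7], [-1, 4.14], [0.28, 2.66], [-3.11, 3.11]. Speed limits (rad/s): [2.57, 2.57, 3.14, 3.14, 3.14, 3.14].

INTERFACE

Orientations are given as a unit quaternion [x, y, z, w].
In Python, from plant import r gives the robot as it stands.
- The arm moves only by the shell command python3 -m handwheel 'ROWS' [FORCE]. ROWS is text: rows parted by semicolons, each of 5 numbers parted by spaces: the opening, from 0 (shut) to 1 (fully open), then the shift along the world's x, y, z in m, then the turn about the world's z in degrees. A call has 1 to 8 rows; each row shifts and turns the commanded pose from where the row before left it; what a row does not reach is not made up. A row lasts 1/8 s, in which the tool goes at most 62.5 mm and 10.7 degrees, less where a joint would pass 70% of its speed; a pose out of reach is approached as far as the arm can. A call is refused whole if a number of a shift passes 0.0625 or a number of a turn 10.7, either way. A call with a gripper value outside its range is refused whole. The fingers move at their own pace and stop on an object; FORCE is the grip in N (left out, the last holds). Time passes only in rows, so rows that do not move let the fingers close. It gives the time, the measured TCP pose, the force and the opening at its end, in the units of the state.
- r.sense(): the state, without advancing time (a new reading comes with each control period).
- r.capture(name): name is "side" or "top"; returns (picture, depth): 400x640x3 uint8, red, green, blue; 400x640 float32, m along the optical axis (not along the pixel's ray), 0 where there is no reading.
- r.get_calibration(name): a dict with "vertical_fov" (degrees; the focal length in pixels is half the picture's height over the tangent of half this angle, whatever the lens; pixels are square), "cx", "cy" (the principal point, pixels), "distortion" ([k1, k2, p1, p2, k3] as OpenCV has them; the pictures are not rectified), "pose" (4x4, takes a point from camera to world coordinates). Camera axes: x right, y down, z forward; pixel columns grow to the right and rows downward; lengths in m; the calibration is good to about 2 mm. A picture is of the moment at which its call begins. get_calibration takes no time and is no camera call.
- r.hand_in(): hands the job in, once; it reports no verdict.
Trained networks look in the newest picture that a camera, given by its name, has taken for a name from the list of things; names that differ only in an ending like _2 or _b are one class to them, and where a whole thing is asked for, a point or a joint stands for the part that bears it (a point fixed in the world has none). Each returns a list of dicts, best first, with "p" (0 to 1); they miss things now and then, are a little off and sometimes report something else, mostly with a low value. They report only what shows in the picture. A call takes as long as a camera call. They do not tell look-alikes from the thing itself.
- r.spot_in(camera, query): "location" ([column, row] as shares, 0 to 1, of the picture: columns of its width, rows of its height, amid what is visible of it).
The state is a dict: "t": time; "qpos": joint angles; "qd": joint speeds; "joint_torque": joint torques, N m; "tool_pos": TCP position; "orientation": TCP orientation; "force": force on the tool from outside, world axes, zero at the start; "wrist_torque": the same for the moment, N m; "grip_width": finger opening in m.
Only numpy, scipy, OpenCV 4.12 (cv2) and the standard library are available. Lean on these libraries where they do the work, as an engineer would, in place of code of your own. Each camera call takes 0.05 s, during which the arm holds its last target. There are 200 camera calls.

TASK

Restock the dropper bottles in the white three-lane rack, older stock first: first move whatever is blocking the fronts of the lanes (dish, pill box or cream tin) onto the brown cork mat, then bring the older, unlabelled bottles forward, one in each lane, until they are right up against the blue front stop. Then stand every new, labelled bottle from the grey mat in the lane behind the older bottle with the same cap colour, one behind the other; everything must end upright and inside its lane or wholly on the cork mat, and all other things stay where they are.

Things in the scene. Friction and masses are not known exactly. Their poses are not given: they have to be found in the camera images.
- rack: fixed white plastic restocking rack, 178 (x) by 256 (y), origin at the centre of its underside. Three lanes run along its x, side by side with centres at y = -84, 0, +84, each 80 wide and 170 long inside (x from -85 to +85). Lane floor 6 above the origin; dividers, side and back walls 4 thick, tops 12 above the origin. The FRONT stop is the blue wall at its -x end (robot's side), inner face at x = -85, top 16 above the origin; the back is +x
- delivery_mat: fixed flat grey plastic mat 240 (x) by 160 (y), 4 thick, on one side of the rack, on which the new bottles stand; origin at the centre of its underside
- cork_mat: fixed flat brown cork mat 240 (x) by 160 (y), 4 thick, on the other side of the rack, where cleared things go; origin at the centre of its underside
- dish: straight-sided white ceramic dish, 52 outer dia, 36 high, wall 4, 100 g; origin at the centre of the underside; if present it stands in the front half of a lane
- pill_box: closed pill box, white with light-blue lid, 60 (x) by 40 (y) by 30 high, 70 g; origin at the centre of the underside; if present it lies in the front half of a lane, its x nearly along the lane
- cream_tin: round aluminium cream tin with green lid, 48 dia, 35 high, 90 g; origin at the centre of the underside; if present it stands in the front half of a lane
- old_blue: amber dropper bottle with a blue screw cap, no label; round body 38 dia to 46 high, cap 25 dia from 54 to 72 high, about 55 g; origin at the centre of the underside, z up the bottle; the older stock, starts in the back half of one of the lanes
- old_yellow: amber dropper bottle with a yellow screw cap, no label; round body 38 dia to 46 high, cap 25 dia from 54 to 72 high, about 55 g; origin at the centre of the underside, z up the bottle; the older stock, starts in the back half of one of the lanes
- old_red: amber dropper bottle with a red screw cap, no label; round body 38 dia to 46 high, cap 25 dia from 54 to 72 high, about 55 g; origin at the centre of the underside, z up the bottle; the older stock, starts in the back half of one of the lanes
- new_blue: amber dropper bottle with a blue screw cap, white paper label round the body; round body 38 dia to 46 high, cap 25 dia from 54 to 72 high, about 55 g; origin at the centre of the underside, z up the bottle; new stock, if present starts on the delivery mat
- new_yellow: amber dropper bottle with a yellow screw cap, white paper label round the body; round body 38 dia to 46 high, cap 25 dia from 54 to 72 high, about 55 g; origin at the centre of the underside, z up the bottle; new stock, if present starts on the delivery mat
- new_red: amber dropper bottle with a red screw cap, white paper label round the body; round body 38 dia to 46 high, cap 25 dia from 54 to 72 high, about 55 g; origin at the centre of the underside, z up the bottle; new stock, if present starts on the delivery mat
- new_blue_2: amber dropper bottle with a blue screw cap, white paper label round the body; round body 38 dia to 46 high, cap 25 dia from 54 to 72 high, about 55 g; origin at the centre of the underside, z up the bottle; new stock, if present starts on the delivery mat
- swab_jar: clear jar with white lid, 44 dia, 55 high, stands among the new bottles on the delivery mat; origin under its centre; leave alone
- mug: blue ceramic mug, 80 dia, 90 high, beyond the rack; origin under its centre; leave alone
- tape_roll: roll of white tape, 80 dia, 24 high, beyond the rack; origin under its centre; leave alone
- glasses_case: blue spectacle case 60 (x) by 155 (y) by 40 high, far out on the robot's right; origin under its centre; leave alone
- lotion: white lotion bottle with green cap, 52 dia, 130 high, far out on the robot's left; origin under its centre; leave alone
- spare_spoon: loose spoon with steel bowl and wooden handle, about 200 long, lying beyond the rack; leave alone
Mind the look-alikes: they are no part of the job. What is shaped like the dish but purple is not meant.

How it is judged:
By the outcome, as a careful person would: the job done as asked, in the order asked, and still so for the second after the job is handed in, with the robot touching nothing.
Of dish, pill_box, cream_tin only 1 to 2 are there at a start; the rules pass over those that are not, and their reading is None.
Of new_blue, new_yellow, new_red, new_blue_2 only 3 to 4 are there at a start; the rules pass over those that are not, and their reading is None.
At some moment in a run one of dish, pill_box, cream_tin may be knocked a few centimetres aside while the robot is not near it.
It also fails if it takes over 210 s, if anything falls off the work surface, if the arm or the gripper's body presses on something with over 40 N, if the wrist force passes 120 N, or if a joint passes its speed limit or range.

## Working session

There is one attempt and no reset: what is moved stays moved. The work goes in short steps, Python scripts to look and compute and a shell command to move; the robot and the scene stay as the last step left them, time stands still between calls to the robot, and variables do not carry over. Pictures are saved under pics/ and viewed, about 12 in all and at most 16, crops included, and the job is handed in when it is done.

```bash
ls; mkdir -p pics
python3 - <<'E'
from plant import r
import cv2,numpy as np
for n in("top","side"):
    im,d=r.capture(n); cv2.imwrite(f"pics/{n}0.png",cv2.cvtColor(im,cv2.COLOR_RGB2BGR)); np.save(f"pics/{n}0.npy",d)
    c=r.get_calibration(n); print(n,c)
print(r.sense())
E
```

```text
pics
top {'vertical_fov': 53.89115743154347, 'cx': 316.1933856936118, 'cy': 196.98406191824944, 'distortion': array([-0.0979644,  0.       ,  0.       ,  0.       ,  0.       ]), 'pose': array([[-6.05160694e-03, -9.87281837e-01,  1.58864572e-01,
         3.48923837e-01],
       [-9.99980680e-01,  6.20039554e-03,  4.40928288e-04,
         1.49778532e-02],
       [-1.42034367e-03, -1.58858834e-01, -9.87300285e-01,
         1.27172475e+00],
       [ 0.00000000e+00,  0.00000000e+00,  0.00000000e+00,
         1.00000000e+00]])}
side {'vertical_fov': 48.87894281090863, 'cx': 319.1601873426474, 'cy': 202.0987428823142, 'distortion': array([-0.01968151,  0.        ,  0.        ,  0.        ,  0.        ]), 'pose': array([[ 0.86092959, -0.34018725,  0.37824976, -0.01436629],
       [-0.50830742, -0.54514928,  0.6666602 , -1.03151102],
       [-0.02058672, -0.76621465, -0.64225485,  1.03625699],
       [ 0.        ,  0.        ,  0.        ,  1.        ]])}
{'t': 0.1, 'qpos': array([-1.47700720e+00,  3.42639468e-01,  1.52490411e+00,  7.87816027e-07,
        1.27543644e+00, -1.45988229e-01]), 'qd': array([-0.00040672, -0.00233413, -0.00245529,  0.00254883, -0.00020972,
       -0.00074016]), 'joint_torque': array([ 4.26754821e-03, -4.34443223e+01, -2.46491450e+01, -2.15905752e-04,
        4.58087685e-03,  2.77710876e-05]), 'tool_pos': array([ 0.12467407, -0.50961062,  0.23070858]), 'orientation': array([ 9.92821731e-01,  1.19601544e-01,  1.84794109e-05, -6.93437286e-04]), 'force': array([0.35164956, 0.02355398, 0.01458851]), 'wrist_torque': array([ 0.00992749, -0.01143484,  0.01616705]), 'grip_width': 0.08532468016196475}
```

View pics/top0.png

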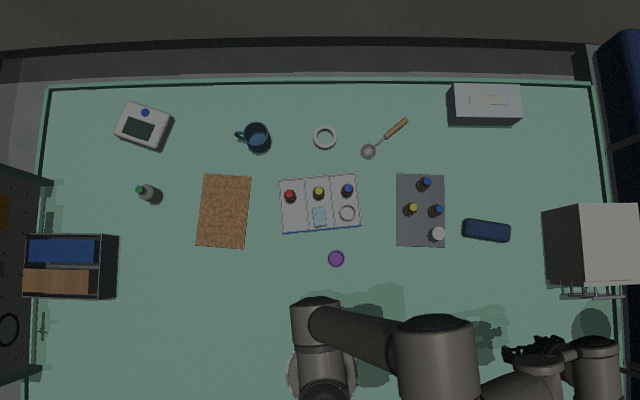

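View pics/side0.png

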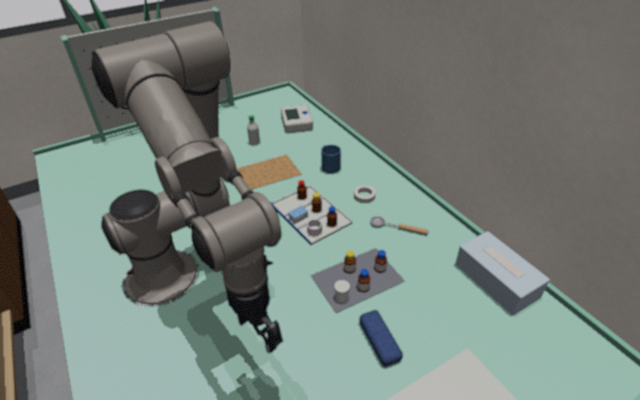

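```bash
cat > h.py <<'E'
from plant import r
import cv2,numpy as np
def K(n):
    c=r.get_calibration(n); f=200/np.tan(np.radians(c["vertical_fov"]/2))
    return np.array([[f,0,c["cx"]],[0,f,c["cy"]],[0,0,1]]),c["distortion"],c["pose"]
def p2w(n,uv,z):
    k,d,T=K(n); q=cv2.undistortPoints(np.float64(uv).reshape(-1,1,2),k,d)[:,0]
    v=np.c_[q,np.ones(len(q))]@T[:3,:3].T; o=T[:3,3]
    return o+v*((z-o[2])/v[:,2])[:,None]
def w2p(n,P):
    k,d,T=K(n); R=T[:3,:3].T
    return cv2.projectPoints(np.float64(P).reshape(-1,1,3),cv2.Rodrigues(R)[0],-R@T[:3,3],k,d)[0][:,0]
def ortho(im,n,x0,x1,y0,y1,z,s):
    "s px per m; image up = +x, left = +y"
    X,Y=np.meshgrid(np.arange(x1,x0,-1/s),np.arange(y1,y0,-1/s),indexing="ij")
    uv=w2p(n,np.c_[X.ravel(),Y.ravel(),0*X.ravel()+z]).astype(np.float32).reshape(*X.shape,2)
    return cv2.remap(im,uv[...,0],uv[...,1],cv2.INTER_CUBIC)
def snap(n,name):
    im,d=r.capture(n); cv2.imwrite(f"pics/{name}.png",im[...,::-1]); np.save(f"pics/{name}.npy",d); return im,d
def caps(im,z=.077,n="top"):
    hsv=cv2.cvtColor(im,cv2.COLOR_RGB2HSV); out=[]
    S=(hsv[...,1]>130)&(hsv[...,2]>50)
    for c,lo,hi in(("red",170,8),("yellow",20,34),("blue",104,125)):
        h=hsv[...,0]; m=((h>=lo)|(h<=hi) if lo>hi else (h>=lo)&(h<=hi))&S
        N,_,st,ce=cv2.connectedComponentsWithStats(m.astype(np.uint8))
        for i in range(1,N):
            w=p2w(n,[ce[i]],z)[0]
            if 15<st[i,4]<400 and .3<w[0]<.85 and abs(w[1])<.4: out.append((c,st[i,4],ce[i].round(1),w[:2].round(4)))
    return out
E
python3 - <<'E'
from h import *
im=cv2.imread("pics/top0.png")[...,::-1]
o=ortho(im,"top",.40,.72,-.36,.36,.012,1100)
o=cv2.convertScaleAbs(o,alpha=1.6); cv2.imwrite("pics/ortho0.png",o[...,::-1]); print(o.shape)
for c in caps(im): print(*c)
d=np.load("pics/top0.npy"); print("depth z check")
T=K("top")[2]
for q in["dish","pill_box","cream_tin","swab_jar","rack","cork_mat","delivery_mat","old_red","new_red"]:
    for s in r.spot_in("top",q)[:3]: u=np.array(s["location"])*[640,400]; print(q,round(s["p"],2),u.round(1),p2w("top",[u],.03)[0].round(3))
E
```

```text
(352, 792, 3)
red 54 [288.5 193.5] [0.5526 0.1008]
yellow 24 [414.  206.8] [ 0.5087 -0.2857]
blue 45 [426.8 181. ] [ 0.5896 -0.33  ]
blue 47 [347.8 188. ] [ 0.5686 -0.0824]
blue 47 [438.8 208.3] [ 0.5032 -0.3632]
depth z check
dish 0.68 [348.9 211.1] [ 0.503 -0.088  0.03 ]
dish 0.53 [336.9 259.6] [ 0.35  -0.048  0.03 ]
dish 0.33 [223.6 213.1] [0.499 0.312 0.03 ]
swab_jar 0.74 [346.2 190.5] [ 0.569 -0.081  0.03 ]
swab_jar 0.47 [438.7 234.8] [ 0.424 -0.373  0.03 ]
rack 0.76 [314.2 201.5] [0.534 0.022 0.03 ]
cork_mat 0.74 [221.2 210.2] [0.508 0.32  0.03 ]
cork_mat 0.31 [149.8 191.1] [0.572 0.559 0.03 ]
cork_mat 0.24 [426.5 182.8] [ 0.593 -0.342  0.03 ]
delivery_mat 0.6 [420.8 211.4] [ 0.5   -0.319  0.03 ]
delivery_mat 0.19 [347.3 209.9] [ 0.506 -0.083  0.03 ]
old_red 0.55 [321.8 192.6] [ 0.563 -0.002  0.03 ]
old_red 0.39 [424.8 185.9] [ 0.583 -0.336  0.03 ]
old_red 0.2 [346.1 187.4] [ 0.579 -0.081  0.03 ]
```

View pics/ortho0.png

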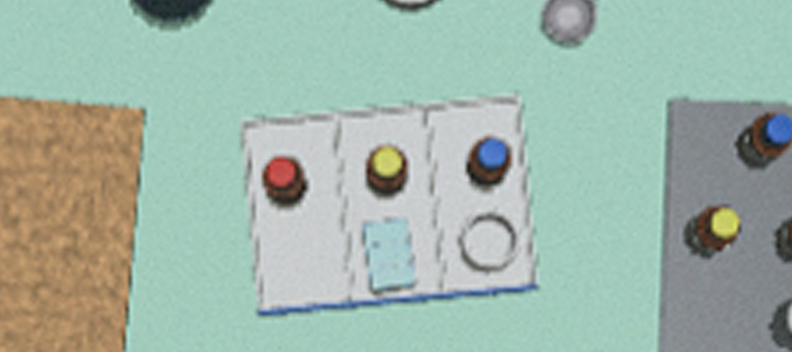

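```bash
cat >> h.py <<'E'
def rackfit(im):
    s=2000; o=ortho(im,"top",.40,.68,-.2,.2,.014,s); hsv=cv2.cvtColor(o,cv2.COLOR_RGB2HSV)
    m=((hsv[...,0]>105)&(hsv[...,0]<125)&(hsv[...,1]>90)).astype(np.uint8); m[:int(.19*s)]=0
    v,u=np.nonzero(m); vx,vy,x0,y0=cv2.fitLine(np.c_[u,v].astype(np.float32),cv2.DIST_HUBER,0,.01,.01).ravel()
    w=lambda a,b:(.68-b/s,.2-a/s)
    th=np.arctan2(vy,-vx) if vx<0 else np.arctan2(-vy,vx)
    g=(hsv[...,1]<60)&(hsv[...,2]>90)
    g=cv2.morphologyEx(g.astype(np.uint8),cv2.MORPH_CLOSE,np.ones((70,70)))
    N,l,st,ce=cv2.connectedComponentsWithStats(g); i=1+st[1:,4].argmax()
    b=cv2.boxPoints(cv2.minAreaRect(np.argwhere(l==i)[:,::-1].astype(np.float32)))
    return th,w(x0,y0),np.array([w(*p) for p in b])
E
python3 - <<'E'
from h import *
im=cv2.imread("pics/top0.png")[...,::-1].copy()
th,w0,b=rackfit(im); print("deg",np.degrees(th),"front line pt",w0,"box",b.round(4).tolist(), b.mean(0), np.linalg.norm(np.diff(b,axis=0),axis=1))
for n,x,y in(("yellow",.57,.005),("yell",.5087,-.2857)):
    u=w2p("top",[[x,y,.077]])[0]; print(n,u, im[int(u[1])-3:int(u[1])+4,int(u[0])-4:int(u[0])+5].tolist()[3])
a=cv2.resize(im[165:275,270:370],(400,440),interpolation=cv2.INTER_CUBIC)
s=cv2.imread("pics/side0.png")[...,::-1]
s=cv2.resize(s[170:310,265:405],(400,400),interpolation=cv2.INTER_CUBIC); c=np.zeros((440,800,3),np.uint8); c[:,:400]=a; c[:400,400:]=s
cv2.imwrite("pics/crop1.png",cv2.convertScaleAbs(c,alpha=1.5)[...,::-1])
hs=cv2.cvtColor(im,cv2.COLOR_RGB2HSV)
def cen(m,z):
    N,l,st,ce=cv2.connectedComponentsWithStats(m.astype(np.uint8))
    for i in range(1,N):
        if st[i,4]>10: print(st[i,4],ce[i].round(1),p2w("top",[ce[i]],z)[0][:2].round(4), cv2.minAreaRect(np.argwhere(l==i)[:,::-1].astype(np.float32)))
m=np.zeros(im.shape[:2],bool); m[200:232,308:332]=1
print("box lid"); cen(m&(hs[...,1]>28)&(hs[...,0]>85)&(hs[...,0]<115),.036)
m=np.zeros(im.shape[:2],bool); m[175:230,300:430]=1
print("yellow"); cen(m&(hs[...,0]>20)&(hs[...,0]<34)&(hs[...,1]>100)&(hs[...,2]>70),.077)
print(r.sense()["t"])
E
```

```text
deg 5.3240275 front line pt (np.float32(0.4476204), np.float32(-0.00046141446)) box [[0.6800000071525574, 0.20000000298023224], [0.6800000071525574, -0.19949999451637268], [0.40049999952316284, -0.19949999451637268], [0.40049999952316284, 0.20000000298023224]] [5.4025000e-01 2.4999678e-04] [0.3995 0.2795 0.3995]
yellow [319.54136404 187.74220524] [[96, 92, 88], [91, 77, 48], [108, 101, 48], [121, 115, 55], [120, 118, 58], [105, 99, 53], [94, 85, 64], [107, 105, 105], [119, 120, 121]]
yell [414.0110562  206.78009244] [[125, 126, 67], [128, 131, 66], [124, 125, 63], [123, 127, 62], [124, 127, 63], [124, 127, 60], [128, 130, 59], [101, 97, 67], [80, 83, 88]]
box lid
242 [319.1 216.3] [0.4859 0.0068] ((319.10809326171875, 216.14865112304688), (19.399080276489258, 12.658721923828125), 80.53767395019531)
55 [319.4 229.1] [0.4456 0.0061] ((319.50494384765625, 229.04953002929688), (2.189081907272339, 23.28386878967285), 84.2894058227539)
yellow
53 [318.4 190.5] [0.5615 0.0085] ((318.5, 190.5), (7.0, 7.0), 90.0)
49 [412.9 206.7] [ 0.509  -0.2824] ((413.0, 206.5), (7.0, 6.0), 90.0)
0.55
```

View pics/crop1.png

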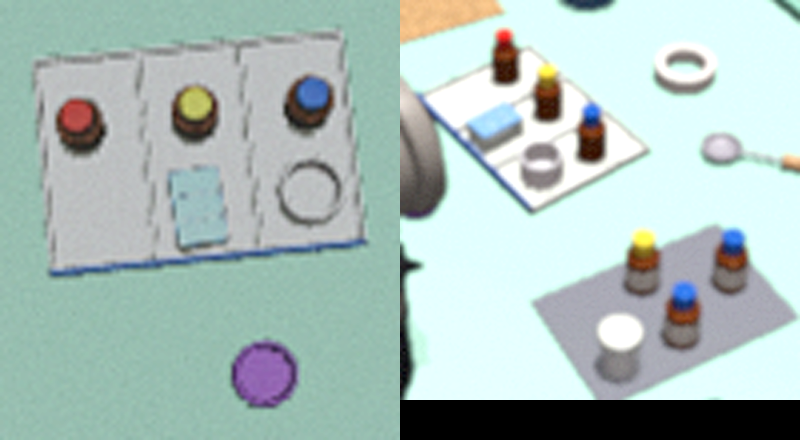

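White dish at (348,213) in the blue lane is the one meant; the purple ring at (336,258) outside the rack is the look-alike. Blockers: the dish and the pill box (319,216). New bottles, all labelled: yellow (413,207), blue (427,181) and blue (439,208). There is no new red.

```bash
python3 -m handwheel '0.8 0.037 0.0427 0 -8.5; 0.8 0.037 0.0427 0 0; 0.8 0.037 0.0427 0 0; 0.8 0.037 0.0427 0 0; 0.8 0.037 0.0427 0 0; 0.8 0.037 0.0427 0 0; 0.8 0.037 0.0427 0 0; 0.8 0.037 0.0427 0 0' 30
python3 -m handwheel '0.8 0.037 0.0427 0 0; 0.8 0.037 0.0427 0 0; 0.8 0 0 -0.05 0; 0.8 0 0 -0.05 0; 0.8 0 0 0 0; 0.8 0 0 0 0'
```

```text
t: 1.55
tool_pos: [0.4218, -0.1669, 0.2316]
orientation: [0.999, 0.046, 0.0, 0.0]
force: [1.1, -0.6, 0.9]
grip_width: 0.0681
t: 2.3
tool_pos: [0.4958, -0.0835, 0.133]
orientation: [0.999, 0.046, 0.001, 0.0]
force: [0.5, -0.2, -0.3]
grip_width: 0.0686
```

```bash
python3 -m handwheel '0.8 0 0 -0.05 0; 0.8 0 0 -0.05 0; 0.8 0 0 -0.018 0; 0.8 0 0 0 0; 0 0 0 0 0; 0 0 0 0 0; 0 0 0 0 0; 0 0 0 0 0' 30
python3 -m handwheel '0 0 0 0 0; 0 0 0 0 0; 0 0 0 0.04 0; 0 0 0 0.05 0; 0 0 0 0.03 0; 0 0 0 0 0'
```

```text
t: 3.3
tool_pos: [0.4965, -0.0837, 0.0157]
orientation: [0.999, 0.046, 0.002, 0.001]
force: [-0.8, -0.1, 7.3]
grip_width: 0.0513
t: 4.05
tool_pos: [0.4965, -0.0836, 0.1368]
orientation: [0.999, 0.046, 0.003, 0.001]
force: [0.7, -0.6, -2.5]
grip_width: 0.0515
```

```bash
python3 -m handwheel '0 0.0073 0.0486 0 0; 0 0.0073 0.0486 0 0; 0 0.0073 0.0486 0 0; 0 0.0073 0.0486 0 0; 0 0.0073 0.0486 0 0; 0 0.0073 0.0486 0 0; 0 0.0073 0.0486 0 0; 0 0.0073 0.0486 0 0'
python3 -m handwheel '0 0 0 0 0; 0 0 0 -0.04 0; 0 0 0 -0.04 0; 0 0 0 -0.03 0; 0 0 0 -0.007 0; 0 0 0 -0.0035 0; 0 0 0 0 0; 0 0 0 0 0'
```

```text
t: 5.05
tool_pos: [0.5527, 0.3072, 0.1322]
orientation: [0.999, 0.046, -0.001, 0.0]
force: [0.0, -0.7, -0.7]
grip_width: 0.0514
t: 6.05
tool_pos: [0.5538, 0.3056, 0.0138]
orientation: [0.999, 0.046, 0.001, -0.0]
force: [0.2, -1.2, 2.1]
grip_width: 0.0515
```

```bash
python3 -m handwheel '0.85 0 0 0 0; 0.85 0 0 0 0; 0.85 0 0 0 0; 0.85 0 0 0.03 0; 0.85 0 0 0.05 0; 0.85 0 0 0.05 0; 0.85 0 0 0 0'
python3 - <<'E'
from h import *
im,_=snap("top","top1"); hs=cv2.cvtColor(im,cv2.COLOR_RGB2HSV)
m=(hs[...,1]>28)&(hs[...,0]>85)&(hs[...,0]<115); m[:200]=0;m[240:]=0;m[:,:275]=0;m[:,362:]=0
N,l,st,ce=cv2.connectedComponentsWithStats(m.astype(np.uint8))
for i in range(1,N):
    if st[i,4]>40: print(st[i,4],ce[i],p2w("top",[ce[i]],.036)[0])
for c in caps(im): print(*c)
cv2.imwrite("pics/top1c.png",cv2.convertScaleAbs(cv2.resize(im[120:280,180:460],(784,448)),alpha=1.5)[...,::-1])
E
```

```text
t: 6.92
tool_pos: [0.5554, 0.3069, 0.1478]
orientation: [0.999, 0.046, 0.004, -0.002]
force: [-0.6, 0.1, -0.5]
grip_width: 0.0727
242 [319.1446281  216.30165289] [0.48593515 0.00658673 0.036     ]
179 [321.64804469 228.80446927] [ 0.44638082 -0.00099724  0.036     ]
red 54 [288.5 193.5] [0.5526 0.1008]
blue 45 [426.7 180.9] [ 0.5899 -0.3296]
blue 48 [347.6 188.1] [ 0.5683 -0.0817]
blue 48 [438.8 208.4] [ 0.5031 -0.363 ]
```

View pics/top1c.png

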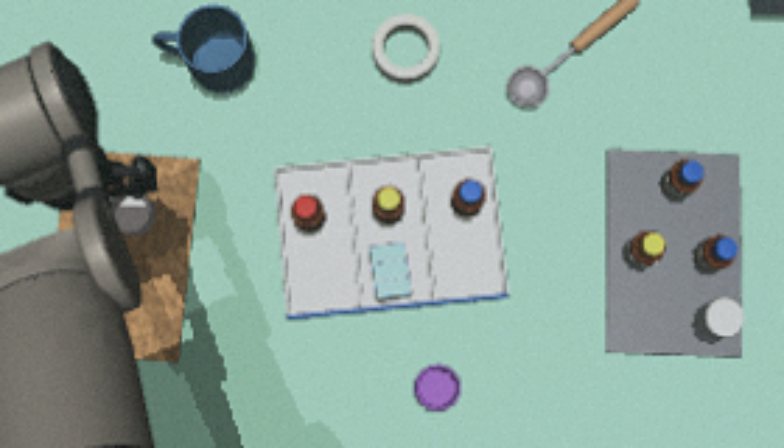

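```bash
python3 -m handwheel '0.7 -0.0116 -0.05 0 3; 0.7 -0.0116 -0.05 0 0; 0.7 -0.0116 -0.05 0 0; 0.7 -0.0116 -0.05 0 0; 0.7 -0.0116 -0.05 0 0; 0.7 -0.0116 -0.05 0 0; 0.7 0 0 0 0; 0.7 0 0 0 0'
python3 -m handwheel '0.7 0 0 -0.05 0; 0.7 0 0 -0.05 0; 0.7 0 0 -0.03 0; 0.7 0 0 -0.005 0; 0.7 0 0 0 0; 0 0 0 0 0; 0 0 0 0 0; 0 0 0 0 0' 30
python3 -m handwheel '0 0 0 0 0; 0 0 0 0 0;0 0 0 0 0'
```

```text
t: 7.98
tool_pos: [0.4831, 0.0061, 0.142]
orientation: [0.997, 0.071, -0.001, -0.0]
force: [0.4, 0.1, -0.3]
grip_width: 0.06
t: 8.98
tool_pos: [0.4839, 0.0061, 0.0081]
orientation: [0.997, 0.072, 0.0, 0.0]
force: [0.5, -0.5, 2.1]
grip_width: 0.0395
t: 9.35
tool_pos: [0.4839, 0.0059, 0.0081]
orientation: [0.997, 0.072, 0.0, 0.0]
force: [0.4, 3.4, 5.7]
grip_width: 0.0397
```

```bash
python3 -m handwheel '0 0 0 0.03 0; 0 0 0 0.05 0; 0 0 0 0.04 0; 0 -0.005 0.05 0 0; 0 -0.005 0.05 0 0; 0 -0.005 0.05 0 0; 0 -0.005 0.05 0 0; 0 -0.005 0.05 0 0'
python3 -m handwheel '0 -0.005 0.05 0 0; 0 0 0 0 0; 0 0 0 -0.04 0; 0 0 0 -0.04 0; 0 0 0 -0.03 0; 0 0 0 -0.007 0; 0 0 0 0 0;0 0 0 0 0'
```

```text
t: 10.35
tool_pos: [0.4579, 0.2569, 0.1273]
orientation: [0.997, 0.072, -0.001, 0.001]
force: [1.8, -0.8, 0.0]
grip_width: 0.0397
t: 11.35
tool_pos: [0.4544, 0.3059, 0.0121]
orientation: [0.997, 0.072, 0.001, -0.0]
force: [0.3, -0.9, -0.2]
grip_width: 0.0399
```

```bash
python3 -m handwheel '0 0 0 -0.004 0; 0 0 0 -0.001 0; 0 0 0 0 0; 0.7 0 0 0 0; 0.7 0 0 0 0; 0.7 0 0 0 0; 0.7 0 0 0.03 0; 0.7 0 0 0.05 0'
python3 -m handwheel '0.7 0 0 0.05 0; 0.7 0.0163 -0.034 0 -3; 0.7 0.0163 -0.034 0 0; 0.7 0.0163 -0.034 0 0; 0.7 0.0163 -0.034 0 0; 0.7 0.0163 -0.034 0 0; 0.7 0.0163 -0.034 0 0; 0.7 0 0 0 0'
python3 - <<'E'
from h import *
snap("side","side1"); snap("top","top2")
E
```

```text
t: 12.35
tool_pos: [0.4524, 0.3052, 0.0852]
orientation: [0.997, 0.072, -0.002, 0.001]
force: [0.5, 0.3, 0.0]
grip_width: 0.0599
t: 13.35
tool_pos: [0.5523, 0.0996, 0.1357]
orientation: [0.999, 0.044, 0.0, 0.0]
force: [-0.1, 0.4, -0.7]
grip_width: 0.0598
```

View pics/side1.png

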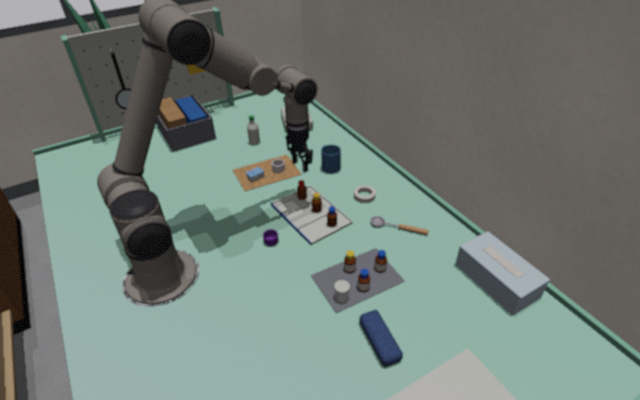

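```bash
python3 -m handwheel '0.7 0.0003 0.0012 -0.05 0; 0.7 0 0 -0.05 0; 0.7 0 0 -0.013 0; 0.7 0 0 0 0; 0 0 0 0 0; 0 0 0 0 0; 0 0 0 0 0; 0 0 0 0 0' 25
python3 -m handwheel '0 0 0 0 0; 0 0 0 0.006 0; 0 0 0 0 0; 0 -0.029 -0.0057 0 0; 0 -0.029 -0.0057 0 0; 0 -0.0289 -0.0057 0 0; 0 0 0 0 0; 0 0 0 0 0'
```

```text
t: 14.45
tool_pos: [0.5531, 0.1033, 0.025]
orientation: [0.999, 0.046, 0.002, -0.0]
force: [0.0, 1.5, 6.8]
grip_width: 0.0372
t: 15.45
tool_pos: [0.466, 0.086, 0.0291]
orientation: [0.999, 0.046, 0.001, 0.0]
force: [0.0, -0.3, -0.8]
grip_width: 0.0374
```

```bash
python3 -m handwheel '0 0 0 -0.004 0; 0 0 0 -0.001 0; 0 0 0 0 0; 0 0 0 0 0'
```

```text
t: 15.95
tool_pos: [0.4665, 0.0861, 0.0249]
orientation: [0.999, 0.046, 0.002, 0.0]
force: [-1.3, 0.3, 13.0]
grip_width: 0.0376
```

```bash
python3 -m handwheel '0 -0.002 -0.0002 0.0007 0; 0 -0.001 -0.0001 0 0; 0 0 0 0 0'; python3 -m handwheel '0 -0.0015 -0.0001 0 0; 0 0 0 0 0'; python3 -m handwheel '0 -0.0015 -0.0001 0 0; 0 0 0 0 0'
```

```text
t: 16.32
tool_pos: [0.464, 0.0857, 0.0251]
orientation: [0.999, 0.046, 0.002, 0.0]
force: [2.8, 0.9, 6.0]
grip_width: 0.037
t: 16.58
tool_pos: [0.4626, 0.0856, 0.0252]
orientation: [0.999, 0.046, 0.002, 0.0]
force: [2.9, -0.4, 5.8]
grip_width: 0.0375
t: 16.82
tool_pos: [0.4611, 0.0855, 0.0251]
orientation: [0.999, 0.046, 0.002, 0.0]
force: [2.8, -0.1, 6.0]
grip_width: 0.0376
```

Friction only (~2.9 N); continue to contact.

```bash
for i in 1; do python3 -m handwheel '0 -0.0015 -0.0001 0 0; 0 0 0 0 0'; python3 -m handwheel '0 -0.0015 -0.0001 0 0; 0 0 0 0 0'; python3 -m handwheel '0 -0.0015 -0.0001 0 0; 0 0 0 0 0'; done | grep -E 'tool_pos|force'
```

```text
tool_pos: [0.4601, 0.0854, 0.0252]
force: [4.5, -0.4, 6.2]
tool_pos: [0.4598, 0.0854, 0.0254]
force: [8.1, 0.7, 2.5]
tool_pos: [0.4591, 0.0852, 0.0256]
force: [9.6, 0.6, 2.2]
```

```bash
python3 -m handwheel '0.65 0 0 0 0; 0.65 0 0 0 0; 0.65 0 0 0 0; 0.65 0 0 0.03 0; 0.65 0 0 0.05 0; 0.65 0 0 0.03 0; 0.65 0.035 -0.0255 0 0; 0.65 0.035 -0.0255 0 0'
python3 -m handwheel '0.65 0.0334 -0.0255 0 0; 0.65 0 0 0 0; 0.65 0 0 0 0'
```

```text
t: 18.58
tool_pos: [0.5249, 0.0338, 0.1351]
orientation: [0.999, 0.046, 0.0, 0.0]
force: [0.5, 0.6, -0.1]
grip_width: 0.0551
t: 18.95
tool_pos: [0.5565, 0.009, 0.1339]
orientation: [0.999, 0.046, -0.001, -0.0]
force: [-0.1, 0.8, -0.6]
grip_width: 0.0555
```

```bash
python3 -m handwheel '0.65 0.005 -0.0005 -0.05 0; 0.65 0 0 -0.05 0; 0.65 0 0 -0.011 0; 0.65 0 0 0 0; 0 0 0 0 0; 0 0 0 0 0; 0 0 0 0 0; 0 0 0 0 0' 25
python3 -m handwheel '0 0 0 0 0; 0 0 0 0.006 0; 0 0 0 0 0; 0 -0.0298 -0.003 0 0; 0 -0.0298 -0.003 0 0; 0 -0.0298 -0.003 0 0; 0 0 0 0 0; 0 0 0 0 0'
python3 -m handwheel '0 0 0 -0.004 0; 0 0 0 0 0'
```

```text
t: 19.95
tool_pos: [0.564, 0.0081, 0.0257]
orientation: [0.999, 0.046, 0.002, 0.0]
force: [-0.8, 0.9, 7.8]
grip_width: 0.0373
t: 20.95
tool_pos: [0.4745, -0.001, 0.0298]
orientation: [0.999, 0.046, 0.001, 0.0]
force: [0.1, 0.5, -0.1]
grip_width: 0.0367
t: 21.2
tool_pos: [0.4748, -0.0009, 0.0259]
orientation: [0.999, 0.046, 0.001, 0.0]
force: [0.5, -0.1, 6.3]
grip_width: 0.037
```

```bash
(python3 -m handwheel '0 -0.003 -0.0003 0 0; 0 0 0 0 0'; python3 -m handwheel '0 -0.002 -0.0002 0 0; 0 0 0 0 0'; python3 -m handwheel '0 -0.0015 -0.0001 0 0; 0 0 0 0 0'; python3 -m handwheel '0 -0.0015 -0.0001 0 0; 0 0 0 0 0') | grep -E 'tool_pos|force'
```

```text
tool_pos: [0.4722, -0.0014, 0.026]
force: [2.7, 0.2, 5.3]
tool_pos: [0.4697, -0.0016, 0.026]
force: [4.2, -0.4, 5.1]
tool_pos: [0.4689, -0.0017, 0.0261]
force: [5.6, 1.2, 3.7]
tool_pos: [0.4685, -0.0018, 0.0263]
force: [9.2, 2.4, 2.3]
```

```bash
python3 -m handwheel '0.65 0 0 0 0; 0.65 0 0 0 0; 0.65 0 0 0 0; 0.65 0 0 0.03 0; 0.65 0 0 0.05 0; 0.65 0 0 0.03 0; 0.65 0.0335 -0.0267 0 0; 0.65 0.0335 -0.0267 0 0'
python3 -m handwheel '0.65 0.0335 -0.0267 0 0; 0.65 0 0 0 0; 0.65 0 0 0 0'
```

```text
t: 23.2
tool_pos: [0.5329, -0.0554, 0.1361]
orientation: [0.999, 0.046, 0.0, 0.0]
force: [0.7, 0.5, -0.2]
grip_width: 0.0553
t: 23.58
tool_pos: [0.5646, -0.0813, 0.1348]
orientation: [0.999, 0.046, -0.001, -0.0]
force: [0.8, -0.4, -0.2]
grip_width: 0.0552
```

```bash
python3 -m handwheel '0.65 0.0035 -0.0007 -0.05 0; 0.65 0 0 -0.05 0; 0.65 0 0 -0.012 0; 0.65 0 0 0 0; 0 0 0 0 0; 0 0 0 0 0; 0 0 0 0 0; 0 0 0 0 0' 25
python3 -m handwheel '0 0 0 0 0; 0 0 0 0.006 0; 0 0 0 0 0; 0 -0.0288 -0.0007 0 0; 0 -0.0288 -0.0007 0 0; 0 -0.0288 -0.0007 0 0; 0 0 0 0 0; 0 0 0 0 0'
python3 -m handwheel '0 0 0 -0.004 0; 0 0 0 0 0'
```

```text
t: 24.58
tool_pos: [0.5706, -0.0826, 0.0258]
orientation: [0.999, 0.046, 0.002, 0.001]
force: [-1.7, 0.8, 8.0]
grip_width: 0.0371
t: 25.58
tool_pos: [0.4838, -0.0848, 0.0298]
orientation: [0.999, 0.046, 0.001, 0.0]
force: [0.9, 1.2, -0.4]
grip_width: 0.037
t: 25.82
tool_pos: [0.4839, -0.0846, 0.0257]
orientation: [0.999, 0.046, 0.001, 0.0]
force: [0.3, 0.4, 3.0]
grip_width: 0.0371
```

```bash
(python3 -m handwheel '0 -0.003 -0.0003 0 0; 0 0 0 0 0'; python3 -m handwheel '0 -0.002 -0.0002 0 0; 0 0 0 0 0'; python3 -m handwheel '0 -0.0015 -0.0001 0 0; 0 0 0 0 0'; python3 -m handwheel '0 -0.0015 -0.0001 0 0; 0 0 0 0 0') | grep -E 'tool_pos|force'
```

```text
tool_pos: [0.4803, -0.085, 0.0257]
force: [1.4, -0.1, 2.7]
tool_pos: [0.478, -0.0851, 0.0257]
force: [1.5, 0.4, 2.2]
tool_pos: [0.4772, -0.0852, 0.0258]
force: [4.1, 1.1, 2.7]
tool_pos: [0.4767, -0.0853, 0.0259]
force: [7.9, 1.9, 1.7]
```

```bash
python3 -m handwheel '0.65 0 0 0 0; 0.65 0 0 0 0; 0.65 0 0 0 0; 0.65 0 0 0.03 0; 0.65 0 0 0.05 0; 0.65 0 0 0.03 0; 0.65 0.0053 -0.0555 0 0; 0.65 0.0053 -0.0555 0 0'
python3 -m handwheel '0.65 0.0053 -0.0555 0 0; 0.65 0.0053 -0.0555 0 0; 0.65 0.0053 -0.0555 0 0; 0.65 0 0 0 0; 0.65 0 0 0 0'
python3 - <<'E'
from h import *
im,_=snap("top","top3")
for c in caps(im): print(*c)
for c in caps(snap("side","side3")[0],.077,"side"): print(*c)
cv2.imwrite("pics/top3c.png",cv2.convertScaleAbs(cv2.resize(im[120:280,180:460],(784,448)),alpha=1.5)[...,::-1])
E
```

```text
t: 27.82
tool_pos: [0.4855, -0.197, 0.1361]
orientation: [0.999, 0.047, 0.0, 0.0]
force: [1.4, 0.3, -0.3]
grip_width: 0.0555
t: 28.45
tool_pos: [0.5007, -0.362, 0.1348]
orientation: [0.999, 0.045, -0.001, -0.001]
force: [-0.3, -0.0, 0.2]
grip_width: 0.0555
red 63 [293.3 223.2] [0.4609 0.0858]
yellow 18 [413.6 205.8] [ 0.5118 -0.2846]
blue 45 [426.7 181. ] [ 0.5896 -0.3295]
blue 48 [349.3 217.6] [ 0.4767 -0.0851]
red 35 [280.1 194.7] [0.4558 0.0708]
yellow 34 [294.  207.3] [ 0.4651 -0.0144]
yellow 48 [349.6 255.3] [ 0.5025 -0.2947]
blue 29 [307.9 220.4] [ 0.4728 -0.096 ]
blue 30 [381.8 254.7] [ 0.5847 -0.3429]
blue 49 [363.9 273.6] [ 0.498  -0.3748]
```

View pics/top3c.png

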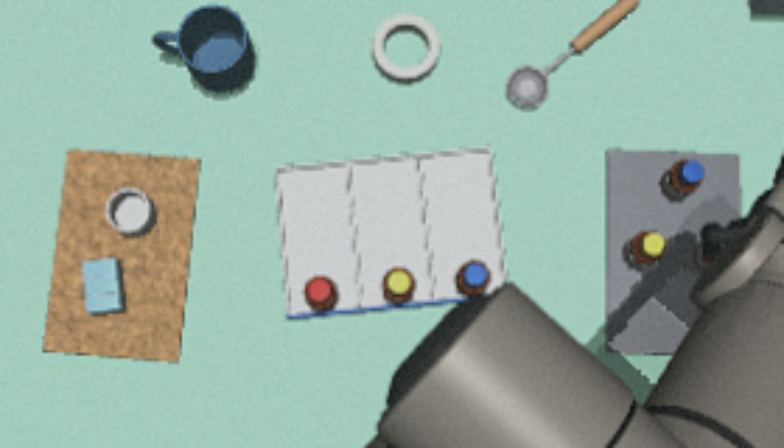

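```bash
python3 -m handwheel '0.65 0.0023 -0.001 -0.05 0; 0.65 0 0 -0.05 0; 0.65 0 0 -0.012 0; 0.65 0 0 0 0; 0 0 0 0 0; 0 0 0 0 0; 0 0 0 0 0; 0 0 0 0 0' 25
python3 -m handwheel '0 0 0 0 0; 0 0 0 0.03 0; 0 0 0 0.05 0; 0 0 0 0.04 0; 0 0 0 0 0'
```

```text
t: 29.55
tool_pos: [0.5049, -0.3646, 0.026]
orientation: [0.999, 0.046, 0.002, 0.002]
force: [0.9, 1.5, 7.3]
grip_width: 0.0373
t: 30.18
tool_pos: [0.5052, -0.3653, 0.1483]
orientation: [0.999, 0.046, 0.003, 0.003]
force: [0.2, -0.9, -0.8]
grip_width: 0.0371
```

```bash
python3 -m handwheel '0 0.0023 0.0473 0 0; 0 0.0023 0.0473 0 0; 0 0.0023 0.0473 0 0; 0 0.0023 0.0473 0 0; 0 0.0023 0.0473 0 0; 0 0.0023 0.0473 0 0; 0 0 0 0 0; 0 0 0 0 0'
python3 -m handwheel '0 0 0 -0.03 0; 0 0 0 0 0;0 0 0 0 0'
```

```text
t: 31.18
tool_pos: [0.5172, -0.0802, 0.1432]
orientation: [0.999, 0.046, -0.0, 0.0]
force: [0.2, -0.5, 0.4]
grip_width: 0.0371
t: 31.55
tool_pos: [0.5176, -0.0809, 0.114]
orientation: [0.999, 0.045, 0.0, 0.0]
force: [-0.1, -0.3, -0.6]
grip_width: 0.0369
```

```bash
python3 -m handwheel '0 0.001 0 -0.04 0; 0 0 0 -0.035 0; 0 0 0 -0.008 0; 0 0 0 0 0; 0 0 0 0 0'; python3 -m handwheel '0 0 0 -0.002 0; 0 0 0 0 0'
```

```text
t: 32.17
tool_pos: [0.5196, -0.0803, 0.0321]
orientation: [0.999, 0.046, 0.001, 0.001]
force: [-0.0, -0.2, -2.1]
grip_width: 0.0369
t: 32.42
tool_pos: [0.5186, -0.0799, 0.029]
orientation: [0.999, 0.046, 0.0, 0.0]
force: [-0.3, -0.6, -0.4]
grip_width: 0.0373
```

```bash
python3 -m handwheel '0 0 0 -0.0015 0; 0 0 0 0 0'; python3 -m handwheel '0 0 0 -0.001 0; 0 0 0 0 0'
```

```text
t: 32.67
tool_pos: [0.5186, -0.0799, 0.028]
orientation: [0.999, 0.046, 0.0, 0.0]
force: [-2.5, 1.1, 7.6]
grip_width: 0.0372
t: 32.92
tool_pos: [0.5187, -0.08, 0.0279]
orientation: [0.999, 0.046, 0.001, 0.0]
force: [-4.6, 2.0, 17.2]
grip_width: 0.0374
```

```bash
python3 -m handwheel '0 0 0 0.0012 0; 0.65 0 0 0 0; 0.65 0 0 0 0; 0.65 0 0 0 0; 0.65 0 0 0.03 0; 0.65 0 0 0.05 0; 0.65 0 0 0.03 0; 0.65 0.0142 -0.05 0 0'
python3 -m handwheel '0.65 0.0142 -0.05 0 0; 0.65 0.0142 -0.05 0 0; 0.65 0.0142 -0.05 0 0; 0.65 0.0142 -0.05 0 0; 0.65 0 0 0 0; 0.65 0 0 0 0'
python3 - <<'E'
from h import *
im,_=snap("top","top4")
for c in caps(im): print(*c)
E
```

```text
t: 33.92
tool_pos: [0.5339, -0.1284, 0.1401]
orientation: [0.999, 0.048, 0.002, 0.001]
force: [1.0, -0.6, -0.0]
grip_width: 0.0555
t: 34.67
tool_pos: [0.589, -0.3294, 0.1365]
orientation: [0.999, 0.046, -0.001, -0.001]
force: [0.1, -0.4, -0.3]
grip_width: 0.0555
red 63 [293.3 223.1] [0.461  0.0859]
```

```bash
python3 -m handwheel '0.65 -0.001 0 -0.05 0; 0.65 0 0 -0.05 0; 0.65 0 0 -0.012 0; 0.65 0 0 0 0; 0 0 0 0 0; 0 0 0 0 0; 0 0 0 0 0; 0 0 0 0 0' 25
python3 -m handwheel '0 0 0 0 0; 0 0 0 0.03 0; 0 0 0 0.05 0; 0 0 0 0.04 0; 0 0 0 0 0'
```

```text
t: 35.72
tool_pos: [0.5899, -0.3306, 0.028]
orientation: [0.999, 0.046, 0.002, 0.001]
force: [0.4, 1.3, 6.6]
grip_width: 0.0368
t: 36.35
tool_pos: [0.5902, -0.3312, 0.1505]
orientation: [0.999, 0.046, 0.004, 0.003]
force: [0.5, -0.9, -1.1]
grip_width: 0.0371
```

```bash
python3 -m handwheel '0 -0.0057 0.0507 0 0; 0 -0.0057 0.0507 0 0; 0 -0.0057 0.0507 0 0; 0 -0.0057 0.0507 0 0; 0 -0.0057 0.0507 0 0; 0 0 0 0 0; 0 0 0 0 0;0 0 0 0 0'
python3 -m handwheel '0 0 0 -0.05 0; 0 0 0 -0.04 0; 0 0 0 -0.018 0; 0 0 0 0 0; 0 0 0 0 0'
```

```text
t: 37.35
tool_pos: [0.5599, -0.0776, 0.1449]
orientation: [0.999, 0.045, -0.0, 0.0]
force: [0.5, 0.3, -0.6]
grip_width: 0.0368
t: 37.98
tool_pos: [0.5606, -0.0773, 0.038]
orientation: [0.999, 0.045, 0.001, 0.0]
force: [-0.2, -0.3, -1.1]
grip_width: 0.0368
```

```bash
python3 -m handwheel '0 0.001 0 -0.006 0; 0 0 0 0 0;0 0 0 0 0'; python3 -m handwheel '0 0 0 -0.0015 0; 0 0 0 0 0'; python3 -m handwheel '0 0 0 -0.001 0; 0 0 0 0 0'
```

```text
t: 38.35
tool_pos: [0.5611, -0.0764, 0.0315]
orientation: [0.999, 0.046, 0.0, 0.0]
force: [-0.0, 0.1, -0.7]
grip_width: 0.0369
t: 38.6
tool_pos: [0.5611, -0.0764, 0.03]
orientation: [0.999, 0.046, 0.0, 0.0]
force: [-0.5, -0.7, 1.4]
grip_width: 0.0369
t: 38.85
tool_pos: [0.5611, -0.0764, 0.03]
orientation: [0.999, 0.046, 0.0, 0.0]
force: [-4.0, 1.2, 10.9]
grip_width: 0.0372
```

```bash
python3 -m handwheel '0 0 0 0.0008 0; 0.65 0 0 0 0; 0.65 0 0 0 0; 0.65 0 0 0 0; 0.65 0 0 0.03 0; 0.65 0 0 0.05 0; 0.65 0 0 0.03 0; 0.65 -0.013 -0.0518 0 0'
python3 -m handwheel '0.65 -0.013 -0.0518 0 0; 0.65 -0.013 -0.0518 0 0; 0.65 -0.013 -0.0518 0 0; 0.65 0 0 0 0; 0.65 0 0 0 0'
python3 - <<'E'
from h import *
im,_=snap("side","side4")
for c in caps(im,.077,"side"): print(*c)
E
```

```text
t: 39.85
tool_pos: [0.55, -0.1268, 0.1424]
orientation: [0.999, 0.048, 0.003, 0.001]
force: [0.2, -1.0, -0.3]
grip_width: 0.0553
t: 40.48
tool_pos: [0.5087, -0.2832, 0.1392]
orientation: [0.999, 0.045, -0.0, -0.0]
force: [0.4, 0.2, -0.4]
grip_width: 0.0558
red 35 [280.1 194.8] [0.4556 0.0701]
yellow 34 [294.  207.3] [ 0.4652 -0.0145]
yellow 44 [349.9 255.8] [ 0.5021 -0.2968]
blue 20 [326.  153.9] [0.7219 0.2023]
blue 29 [328.9 209.8] [ 0.5577 -0.0874]
blue 28 [317.8 214.8] [ 0.5139 -0.0893]
blue 29 [307.9 220.4] [ 0.4728 -0.096 ]
```

```bash
python3 -m handwheel '0.65 -0.001 -0.0005 -0.05 0; 0.65 0 0 -0.05 0; 0.65 0 0 -0.014 0; 0.65 0 0 0 0; 0 0 0 0 0; 0 0 0 0 0; 0 0 0 0 0; 0 0 0 0 0' 25
python3 -m handwheel '0 0 0 0 0; 0 0 0 0.03 0; 0 0 0 0.05 0; 0 0 0 0.04 0; 0 0 0 0 0'
```

```text
t: 41.52
tool_pos: [0.5093, -0.2847, 0.0277]
orientation: [0.999, 0.046, 0.002, 0.001]
force: [1.0, 2.7, 6.3]
grip_width: 0.0374
t: 42.15
tool_pos: [0.5096, -0.2854, 0.1499]
orientation: [0.999, 0.046, 0.003, 0.003]
force: [0.6, 0.5, -0.5]
grip_width: 0.0369
```

```bash
python3 -m handwheel '0 0.0008 0.0479 0 0; 0 0.0008 0.0479 0 0; 0 0.0008 0.0479 0 0; 0 0.0008 0.0479 0 0; 0 0.0008 0.0479 0 0; 0 0.0008 0.0479 0 0; 0 0 0 0 0; 0 0 0 0 0'
python3 -m handwheel '0 0 0 -0.05 0; 0 0 0 -0.04 0; 0 0 0 -0.018 0; 0 0 0 0 0; 0 0 0 0 0'
```

```text
t: 43.15
tool_pos: [0.5125, 0.003, 0.1451]
orientation: [0.999, 0.046, -0.0, 0.0]
force: [-0.3, 0.7, -0.2]
grip_width: 0.0368
t: 43.78
tool_pos: [0.5133, 0.0024, 0.0382]
orientation: [0.999, 0.045, 0.001, 0.0]
force: [-0.3, -0.3, -0.6]
grip_width: 0.037
```

```bash
python3 -m handwheel '0 0 0 -0.006 0; 0 0 0 0 0;0 0 0 0 0'; python3 -m handwheel '0 0 0 -0.0015 0; 0 0 0 0 0'; python3 -m handwheel '0 0 0 -0.001 0; 0 0 0 0 0'
```

```text
t: 44.15
tool_pos: [0.5128, 0.0033, 0.0318]
orientation: [0.999, 0.046, 0.0, 0.0]
force: [-0.1, -1.1, -0.5]
grip_width: 0.0371
t: 44.4
tool_pos: [0.5127, 0.0034, 0.03]
orientation: [0.999, 0.046, -0.0, 0.0]
force: [0.1, 0.0, -0.9]
grip_width: 0.0367
t: 44.65
tool_pos: [0.5127, 0.0033, 0.0297]
orientation: [0.999, 0.046, 0.0, 0.0]
force: [-2.6, -0.6, 6.7]
grip_width: 0.0371
```

```bash
python3 -m handwheel '0.65 0 0 0.0005 0; 0.65 0 0 0 0; 0.65 0 0 0 0; 0.65 0 0 0.03 0; 0.65 0 0 0.05 0; 0.65 0 0 0.05 0; 0.65 0 0 0.05 0; 0.65 0 0 0 0'
python3 -m handwheel '0.65 -0.028 -0.047 0 0; 0.65 -0.028 -0.047 0 0; 0.65 -0.028 -0.047 0 0; 0.65 -0.028 -0.047 0 0; 0.65 -0.028 -0.047 0 0; 0.65 -0.028 -0.047 0 0; 0.65 -0.028 -0.047 0 0; 0.65 -0.028 -0.047 0 0'
python3 -m handwheel '0.65 -0.028 -0.047 0 0; 0.65 -0.028 -0.047 0 0; 0.65 0 0 0 0; 0.65 0 0 0 0'
python3 - <<'E'
from h import *
im,_=snap("top","top5"); s,_=snap("side","side5")
for c in caps(im): print(*c)
a=cv2.resize(im[120:280,180:460],(525,300),interpolation=cv2.INTER_CUBIC); b=cv2.resize(s[140:310,225:415],(525,470)[0:2],interpolation=cv2.INTER_CUBIC)[:300+0]
b=cv2.resize(s[140:260,225:435],(525,300),interpolation=cv2.INTER_CUBIC)
cv2.imwrite("pics/fin.png",cv2.convertScaleAbs(np.vstack([a,b]),alpha=1.5)[...,::-1])
E
```

```text
t: 45.65
tool_pos: [0.5148, 0.003, 0.2135]
orientation: [0.999, 0.046, 0.004, 0.001]
force: [-1.0, -0.4, -1.2]
grip_width: 0.0558
t: 46.65
tool_pos: [0.2873, -0.3737, 0.2085]
orientation: [0.999, 0.046, -0.0, -0.001]
force: [1.0, -0.5, -0.3]
grip_width: 0.0555
t: 47.15
tool_pos: [0.2326, -0.4658, 0.2084]
orientation: [0.999, 0.045, -0.0, -0.001]
force: [0.6, -0.0, 0.2]
grip_width: 0.0553
red 62 [293.3 223.1] [0.461  0.0857]
blue 50 [345.7 190.7] [ 0.5604 -0.0758]
blue 48 [347.1 204.8] [ 0.5162 -0.0792]
blue 49 [349.2 217.7] [ 0.4766 -0.0849]
blue 16 [349.5 226.3] [ 0.4501 -0.0853]
```

View pics/fin.png

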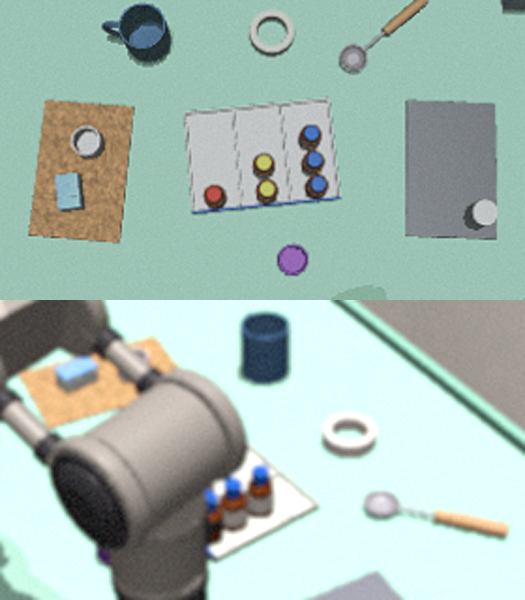

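```bash
python3 -c "
from plant import r
print(r.hand_in(), r.sense()['t'])"
```

```text
the job is handed in; nothing more can be done
the job is handed in; nothing more can be done
```

The job is done and handed in; the clock read 47.2 s after the last move, against the limit of 210 s.

- **Cleared first:** I put the dish, then the pill box, on the cork mat. The last top picture shows both wholly on it. There was no cream tin.
- **Older bottles:** I brought red, yellow and blue forward, each pressed against the blue front stop until the force rose to 8–10 N. Afterwards the red and blue caps measured within about 1 mm of where they touched. The yellow cap was not measured in the last check, but the picture shows it at the stop.
- **New bottles:** I stood the yellow one behind old yellow and both blue ones behind old blue, about 4 mm apart. There was no new red. In the last top picture every bottle stands upright inside its lane.
- **Left alone:** The swab jar, mug, tape roll, spoon and purple look-alike show no change in the last pictures. I never went near the glasses case and lotion, but neither is in the final crop.

**Check that fell short:** the arm hid the red and yellow lanes in the last side picture, so only the top picture confirms those lanes at the end.

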